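Topping jars to the serving rack, in reverse order

ROBOT

A 6-joint arm with a two-finger parallel gripper is mounted at the origin on the work surface. World frame = base frame: x ahead of the robot, y to its left, z up, the work surface at z = 0. Lengths are in mm, angles in rad, forces in N, time in s.
With the tool pointing down it reaches from about 350 to 975 mm from the base axis. Payload 17.4 kg.
Tool frame: the origin (TCP) lies midway between the tips of the shut fingers; the grasp point (between the pads) lies 19 mm behind it; z points along the fingers, y is the line along which they close (so a half turn about z gives the same grasp; the last joint's range is limited). The gripper opens to 85 mm and grips with 20 to 120 N. Pads are 22 mm wide; open, the fingers measure 114 mm over their backs; the gripper's body (76 mm by 85 mm) begins 54 mm behind the grasp point. The pads swing forward as they close: fully open they stand 13 mm farther back than shut.
Start: joints at [-1.283, 0.116, 1.442, -0, 1.584, -0.038], TCP at [216.036, -639.501, 231.303] pointing down, gripper open.
Joint ranges: [-2.83, 2.83], [-0.83, 2.19], [0.07, 2.5], [-1.14, 4.28], [0.01, 3], [-2.97, 2.97]. Speed limits (rad/s): [1.89, 1.89, 2.22, 3.14, 3.14, 3.14].

INTERFACE

Orientations are given as a unit quaternion [x, y, z, w].
In Python, from workcell import robot gives the robot as it stands.
- The arm moves only by the tool arm_command, never from a script. Its argument "commands" is a list of rows, each a list of 3 entries, a list of its own where there are three numbers: the shift along the world's x, y, z in mm, then the turn, a rotation vector about the world's x, y, z in rad, then the closure, from 0 (fully open) to 1 (shut). In form: [[[tx, ty, tz], [ax, ay, az], hand], ...]. A call has 1 to 12 rows; each row shifts and turns the commanded pose from where the row before left it; what a row does not reach is not made up. A row lasts 1/8 s, in which the tool goes at most 62.5 mm and 10.7 degrees, less where a joint would pass 70% of its speed; a pose out of reach is approached as far as the arm can. A call is refused whole if a number of a shift passes 62.5 or a number of a turn 0.188, either way. A call with a gripper value outside its range is refused whole. The fingers move at their own pace and stop on an object; the grip force is fixed at half the most. Time passes only in rows, so rows that do not move let the fingers close. It gives the time, the measured TCP pose, the force, the opening and the grip force at its end, in the units of the state.
- robot.state(): the state, without advancing time (a new reading comes with each control period).
- robot.read_camera(name): name is "scene" or "side" or "wrist"; returns the picture (480x640x3 uint8, red, green, blue); there is no depth.
- robot.camera_model(name): a dict with "fx", "fy", "cx", "cy" (pixels), "eye" and "attitude" of the camera in the world. Camera axes: x right, y down, z forward; pixel columns grow to the right and rows downward; lengths in mm; the calibration is good to about 2 mm. A picture is of the moment at which its call begins: read the wrist's pose just before it. camera_model takes no time and is no camera call; for the wrist camera it gives the pose at the moment of the call.
- robot.hand_in(): hands the job in; it is judged then, once.
The state is a dict: "time": time; "joints": joint angles; "joint_velocities": joint speeds; "tau": joint torques, N m; "tcp_pos": TCP position; "eef_rot": TCP orientation; "ft_force": force on the tool from outside, world axes, zero at the start; "moment": the same for the moment, N m; "finger_gap": finger opening in mm; "gripper_force": force on a finger pad.
Only numpy, scipy, OpenCV 4.12 (cv2) and the standard library are available. Lean on these libraries where they do the work, as an engineer would, in place of code of your own. Each camera call takes 0.05 s, during which the arm holds its last target. There are 200 camera calls.

TASK

Move the four topping jars from the wooden storage rack to the black and red serving rack in reverse order, counted from each rack's blue end: the jar that starts nearest the storage rack's blue end goes into the serving cell farthest from that rack's blue end, the next one beside it, and so on until each jar stands upright on the floor of its own cell. Set the jars down gently without dropping or tipping them, leave the amber syrup bottle standing where it is, and let go of everything at the end.

Things in the scene. Friction and masses are not known exactly. Their poses are not given: they have to be found in the camera images.
- storage_rack: Pale wooden rack, fixed, 66 x 252 mm. 4 cells in a row along its y: centres x = 0, y = -93, -31, 31, 93 mm; each 58 x 58 mm inside, floor 6 mm and wall tops 18 mm above the table, walls 4 mm. Bright blue lug (40 x 24 x 18 mm high) at its +y end, y = 138 mm: the blue end. Origin on the table under the row's middle, z up. Each cell starts with a jar; their tags lie on the ledge at -x.
- serving_rack: Black rack with dark red walls, fixed, 66 x 252 mm. 4 cells in a row along its y: centres x = 0, y = -93, -31, 31, 93 mm; each 58 x 58 mm inside, floor 6 mm and wall tops 18 mm above the table, walls 4 mm. Bright blue lug (40 x 24 x 18 mm high) at its +y end, y = 138 mm: the blue end. Origin on the table under the row's middle, z up. Starts empty, left or right of the other.
- pink_jar: White ceramic topping jar with a bright pink lid and band: an upright plain cylinder 42 mm in diameter and 80 mm high (lid flush, fixed on), about 0.16 kg. Origin at the centre of its underside, z up; it starts upright on the floor of a storage cell, centred, its underside 6 mm above the table.
- yellow_jar: White ceramic topping jar with a yellow lid and band: an upright plain cylinder 42 mm in diameter and 80 mm high (lid flush, fixed on), about 0.16 kg. Origin at the centre of its underside, z up; it starts upright on the floor of a storage cell, centred, its underside 6 mm above the table.
- green_jar: White ceramic topping jar with a green lid and band: an upright plain cylinder 42 mm in diameter and 80 mm high (lid flush, fixed on), about 0.16 kg. Origin at the centre of its underside, z up; it starts upright on the floor of a storage cell, centred, its underside 6 mm above the table.
- brown_jar: White ceramic topping jar with a dark brown lid and band: an upright plain cylinder 42 mm in diameter and 80 mm high (lid flush, fixed on), about 0.16 kg. Origin at the centre of its underside, z up; it starts upright on the floor of a storage cell, centred, its underside 6 mm above the table.
- pink_tag: Flat bright pink name tag, 18 x 44 x 3 mm, fixed on the storage rack's ledge in front of the cell in which the pink jar starts (46 mm from the cell's centre towards the rack's -x side). It stays there and so shows where the pink jar stood (the brown jar has a brown one). Origin at the centre of its underside, 18 mm above the table.
- yellow_tag: Flat yellow name tag, 18 x 44 x 3 mm, fixed on the storage rack's ledge in front of the cell in which the yellow jar starts (46 mm from the cell's centre towards the rack's -x side). It stays there and so shows where the yellow jar stood (the brown jar has a brown one). Origin at the centre of its underside, 18 mm above the table.
- green_tag: Flat green name tag, 18 x 44 x 3 mm, fixed on the storage rack's ledge in front of the cell in which the green jar starts (46 mm from the cell's centre towards the rack's -x side). It stays there and so shows where the green jar stood (the brown jar has a brown one). Origin at the centre of its underside, 18 mm above the table.
- syrup_bottle: Loose amber bottle with a red cap, 56 mm in diameter, 170 mm high, standing on the table beyond the racks; to be left alone. Origin at the centre of its underside.
Not all that is in view belongs to the job. Leave any turquoise look-alike of the green_jar alone.

How it is judged:
By the outcome, as a careful person would: the job done as asked, in the order asked, and still so for the second after the job is handed in, with the robot touching nothing.
It also fails if it takes over 99 s, if anything falls off the work surface, if the arm or the gripper's body presses on something with over 40 N, if the wrist force passes 120 N, or if a joint passes its speed limit or range.

## Working session

There is one attempt and no reset: what is moved stays moved. The work goes in short steps, Python scripts to look and compute and a tool call to move; the robot and the scene stay as the last step left them, time stands still between calls to the robot, and variables do not carry over. Pictures are saved under pics/ and viewed, at most 14 in all, crops included, and the job is handed in when it is done.

Besides the shell and the picture viewer there is one more tool, called after ">>>" as name(argument=value, ...) on one line, values as JSON. arm_command: Moves the arm, as the interface text tells. Its arguments: {"type":"object","properties":{"commands":{"type":"array"}},"required":["commands"]}

```bash
mkdir -p pics
python3 - <<'E'
from workcell import robot
import cv2
for n in ("scene","side"):
    m=robot.camera_model(n); print(n,m)
    cv2.imwrite(f"pics/{n}0.png",robot.read_camera(n)[:,:,::-1])
s=robot.state(); print(s["time"],s["tcp_pos"],s["eef_rot"],s["finger_gap"])
E
```

```text
scene {'fx': 449.4230058118047, 'fy': 449.4230058118047, 'cx': 325.18376280111573, 'cy': 237.45988963153295, 'eye': array([1138.68160462,  215.24602018,  750.33566129]), 'attitude': array([ 0.51425345,  0.79422204, -0.26802023, -0.18143843])}
side {'fx': 615.5531132255605, 'fy': 615.5531132255605, 'cx': 327.6161558532893, 'cy': 237.65089054422884, 'eye': array([238.7561918 , 639.938612  , 710.68068466]), 'attitude': array([-0.24710973,  0.87832764, -0.39535304,  0.10570386])}
0.1 [ 216.00367552 -639.34185995  230.64828404] [ 9.86762219e-01  1.62172953e-01 -5.13749679e-05 -5.02886081e-04] 85.27205836829775
```

View pics/scene0.png

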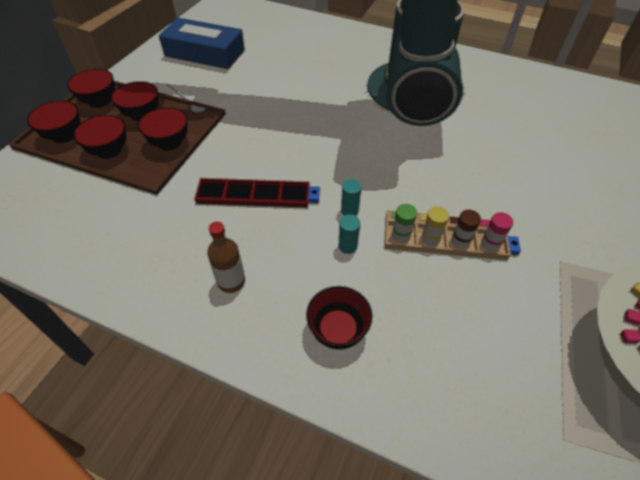

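View pics/side0.png

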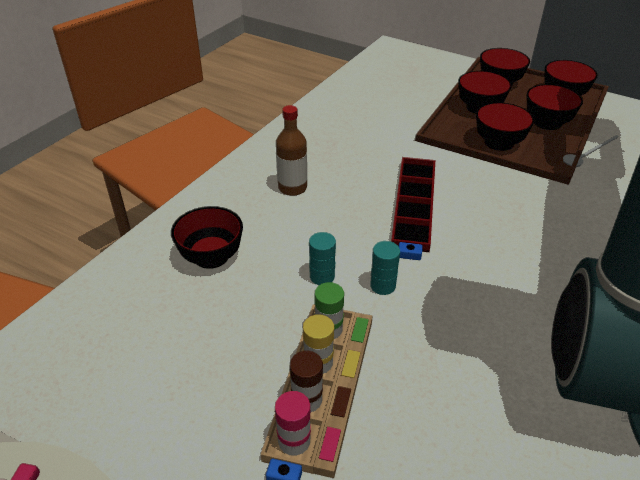

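Scene view: the storage rack is at (450,235), with its lug at (514,245) and jars from the blue end pink, brown, yellow, green. The serving rack is at (253,192), with its lug at (314,195). The turquoise decoys are at (351,197) and (349,234), and the syrup bottle is at (227,260). Next I'll enlarge the racks.

```bash
cat > h.py <<'E'
import numpy as np
from scipy.spatial.transform import Rotation as R
def ray(m,uv):
    d=R.from_quat(m["attitude"]).apply([(uv[0]-m["cx"])/m["fx"],(uv[1]-m["cy"])/m["fy"],1])
    return np.array(m["eye"]),d/np.linalg.norm(d)
def tri(obs):
    A=0;b=0
    for m,uv in obs:
        e,d=ray(m,uv);P=np.eye(3)-np.outer(d,d);A=A+P;b=b+P@e
    p=np.linalg.solve(A,b)
    return p,[np.linalg.norm(np.cross(p-ray(m,uv)[0],ray(m,uv)[1])) for m,uv in obs]
def proj(m,p):
    q=R.from_quat(m["attitude"]).inv().apply(np.array(p)-m["eye"]);return np.array([m["cx"]+m["fx"]*q[0]/q[2],m["cy"]+m["fy"]*q[1]/q[2]])
def onz(m,uv,z):
    e,d=ray(m,uv);return e+d*(z-e[2])/d[2]
E
python3 - <<'E'
import cv2,numpy as np
a=cv2.imread("pics/scene0.png");b=cv2.imread("pics/side0.png")
r=lambda i,x,y,w,h,k:cv2.resize(i[y:y+h,x:x+w],None,fx=k,fy=k,interpolation=cv2.INTER_CUBIC)
cv2.imwrite("pics/c1.png",np.vstack([r(a,185,170,160,50,5),r(a,370,195,160,70,5)]))
cv2.imwrite("pics/c2.png",np.hstack([r(b,255,280,125,200,3),r(b,380,145,70,200,3)]))
E
```

```text
(no output)
```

View pics/c1.png

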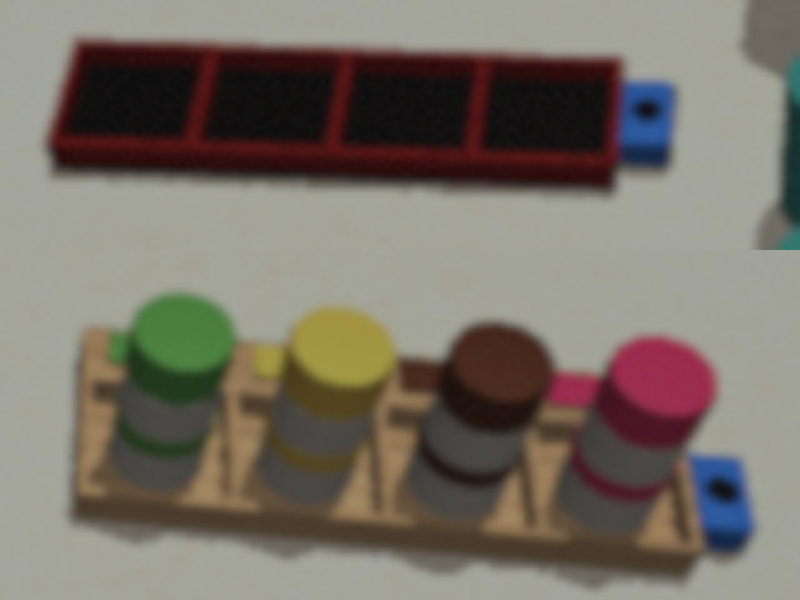

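View pics/c2.png

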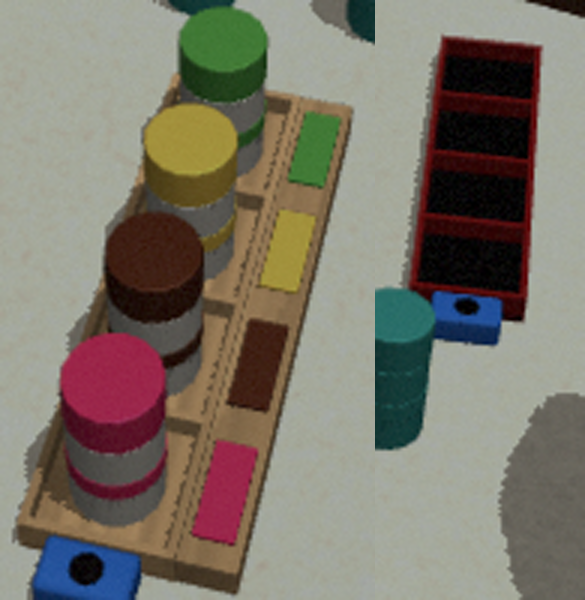

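The crops confirm the jar order. I'll triangulate the lids, the rack corners and the lug holes from these two views.

Run:
```python
from workcell import robot
from h import *
a=robot.camera_model("scene");b=robot.camera_model("side")
P={"green":((406.8,211.6),(329.7,295)),"yellow":((438.6,214.4),(318.7,326.7)),"brown":((470.2,217.6),(306.7,364)),"pink":((502.2,220.8),(292.7,406)),
"BL":((200.6,178),(435,160.3)),"BR":((309,182),(429.3,243.7)),"FR":((307.4,202.4),(392.7,240)),"FL":((195.8,198.4),(402.7,157.7)),"lugS":((314.4,192),(410.7,246.7)),"lugW":((514.4,243),(284,469.3)),
"decoyA":((351,183),(385,249)),"bottlecap":((217,229),(290,111))}
Q={}
for k,(u,v) in P.items():
    p,e=tri([(a,u),(b,v)]);Q[k]=p;print(k,p.round(1),np.round(e,1))
d=Q["pink"]-Q["green"];print("storage row len",np.linalg.norm(d),"yaw",np.arctan2(d[1],d[0]))
c=(Q["BL"]+Q["BR"]+Q["FR"]+Q["FL"])/4;d=Q["BR"]-Q["BL"]+Q["FR"]-Q["FL"];print("serv",c,np.arctan2(d[1],d[0]),np.linalg.norm(d)/2)
d=Q["lugS"]-c;print(np.arctan2(d[1],d[0]),np.linalg.norm(d))
```

```text
green [535.  133.3  81. ] [0.2 0.2]
yellow [517.2 192.1  83. ] [1. 1.]
brown [498.7 250.7  82.2] [1.2 1.2]
pink [480.4 309.7  81.7] [1.1 1.1]
BL [ 575.  -337.6   16.6] [1.2 1.2]
BR [ 483.4 -106.1   16.6] [0.9 0.9]
FR [540.5 -83.2  15.3] [1. 1.]
FL [ 633.1 -311.5   16.9] [1.1 1.1]
lugS [506.7 -82.   17. ] [1.3 1.3]
lugW [466.3 353.   16.5] [1.1 1.1]
decoyA [511.7   6.4  82.5] [2.6 2.6]
bottlecap [ 778.2 -134.7  164. ] [1. 1.]
storage row len 184.6425283396079 yaw 1.870870257589288
serv [ 557.99625609 -209.60893573   16.33150555] 1.9518042096284287 247.6244369239927
1.9528669053684875 137.53776945960078
```

>>> arm_command(commands=[[[28.5,35.8,8],[0,0,0.1355],0],[[28.5,35.8,8],[0,0,0.1355],0],[[28.5,35.8,8],[0,0,0.1355],0],[[28.5,35.8,8],[0,0,0.1355],0],[[28.5,35.8,8],[0,0,0.1355],0],[[28.5,35.8,8],[0,0,0.1355],0],[[28.5,35.8,8],[0,0,0.1355],0],[[28.5,35.8,8],[0,0,0.1355],0],[[28.5,35.8,8],[0,0,0.1355],0],[[28.5,35.8,8],[0,0,0.1355],0],[[28.5,35.8,8],[0,0,0.1355],0],[[28.5,35.8,8],[0,0,0.1355],0]])

```text
time: 1.6
tcp_pos: [558.7, -208.5, 327.3]
eef_rot: [0.559, 0.829, -0.0, -0.0]
ft_force: [0.3, -0.3, -0.3]
finger_gap: 85.2
gripper_force: 0.0
```

```bash
cat > look.py <<'E'
import sys,cv2,json
from workcell import robot
from h import *
def look(n):
    m=robot.camera_model("wrist");s=robot.state()
    im=robot.read_camera("wrist");cv2.imwrite(f"pics/{n}.png",im[:,:,::-1])
    json.dump({k:np.array(v).tolist() for k,v in m.items()},open(f"pics/{n}.json","w"))
    y=R.from_quat(s["eef_rot"]).as_matrix()
    print(s["time"],np.round(s["tcp_pos"],1),"ydir",np.arctan2(y[1,1],y[0,1]).round(3),"z",y[:,2].round(3),s["finger_gap"],np.round(s["joints"],2));print(m["eye"])
    return im,m
if __name__=="__main__": look(sys.argv[1])
E
python3 look.py w1
```

```text
1.6 [ 558.7 -208.5  327.3] ydir 0.385 z [-0.  0. -1.] 85.1963510046802 [-0.4  -0.06  1.47  0.    1.73 -0.79]
[ 527.47054102 -131.60747129  470.02665618]
```

View pics/w1.png

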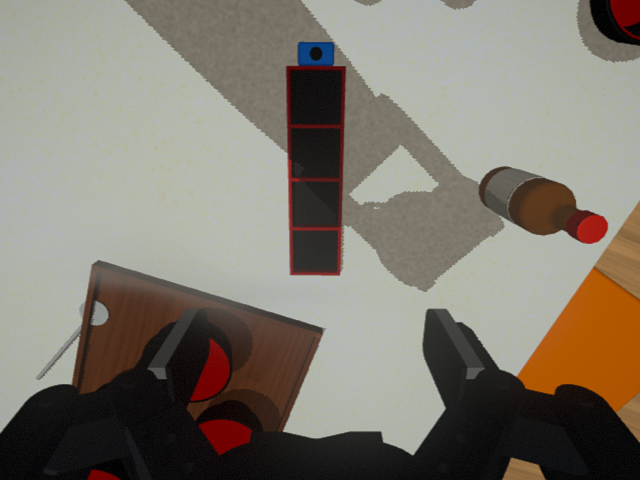

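The wrist picture shows the serving rack empty, with outer corners at (287,67), (345,67), (290,274) and (341,274). The lug hole is at (316,54), and the bottle stands well to the right.

Run:
```python
import json
from h import *
m=json.load(open("pics/w1.json"))
c=[onz(m,u,17) for u in [(287,67),(345,67),(290,274),(341,274)]]
for p in c:print(p.round(1))
C=sum(c)/4;d=c[0]+c[1]-c[2]-c[3];print(C,np.arctan2(d[1],d[0]),np.linalg.norm(d)/2);L=onz(m,(316,54),17);print(L,np.linalg.norm(L-C),np.arctan2(*(L-C)[1::-1]))
```

```text
[ 482.8 -106.7   17. ]
[541.9 -82.7  17. ]
[ 574.7 -338.9   17. ]
[ 636.8 -313.7   17. ]
[ 559.05812827 -210.50847242   17.        ] 1.9541866964816257 249.70380874309112
[507.46366353 -82.67974628  17.        ] 137.8483660258486 1.9544210689792358
```

>>> arm_command(commands=[[[-5,42,0],[0,0,-0.007],0],[[-5,42,0],[0,0,-0.007],0],[[-5,42,0],[0,0,-0.007],0],[[-5,42,0],[0,0,-0.007],0],[[-5,42,0],[0,0,-0.007],0],[[-5,42,0],[0,0,-0.007],0],[[-5,42,0],[0,0,-0.007],0],[[-5,42,0],[0,0,-0.007],0],[[-5,42,0],[0,0,-0.007],0],[[-5,42,0],[0,0,-0.007],0],[[0,0,0],[0,0,-0.007],0],[[0,0,0],[0,0,-0.007],0]])

```text
time: 3.15
tcp_pos: [508.0, 209.8, 327.1]
eef_rot: [0.595, 0.804, -0.0, -0.0]
ft_force: [-0.3, -0.3, 0.0]
finger_gap: 85.7
gripper_force: 0.0
```

```bash
python3 look.py w2
```

```text
3.15 [508.  209.8 327.1] ydir 0.297 z [-0. -0. -1.] 85.70021565573941 [ 0.35 -0.17  1.56 -0.    1.74  0.05]
[483.71583127 289.30066044 469.74589849]
```

View pics/w2.png

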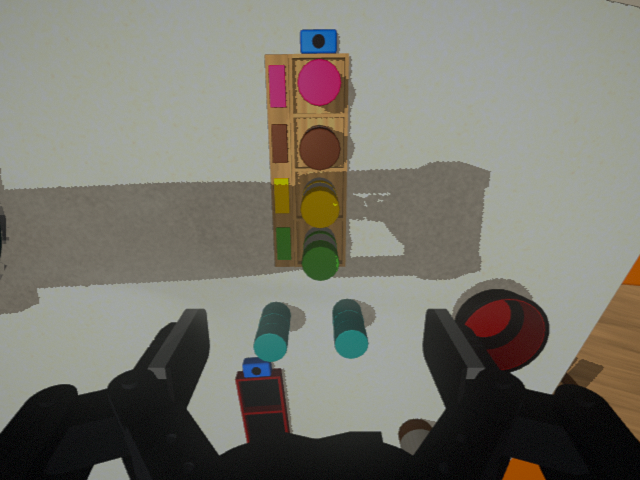

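The wrist view shows lid centres at pink (319,82), brown (320,148), yellow (320,208) and green (320,262), with the tags to their left and the lug at (319,41). The turquoise decoys are at (271,345) and (350,342).

Candidates for the green jar: the true green at (320,262), which is in the rack beside its green tag, and the two turquoise cylinders on the bare table. The one in the rack fits, and the earlier crop already shows it as pure green.

Run:
```python
import json
from workcell import robot
from h import *
w=json.load(open("pics/w2.json"));a=robot.camera_model("scene");b=robot.camera_model("side")
P={"pink":((502.2,220.8),(292.7,406),(319,82)),"brown":((470.2,217.6),(306.7,364),(320,148)),"yellow":((438.6,214.4),(318.7,326.7),(320,208)),"green":((406.8,211.6),(329.7,295),(320,262)),"lug":((514.4,243),(284,469.3),(318.5,41))}
Q={}
for k,o in P.items():
    p,e=tri(list(zip((a,b,w),o)));z=17 if k=="lug" else 86;Q[k]=p;print(k,p.round(1),np.round(e,1),"wrist on z",onz(w,o[2],z).round(1))
X=np.array([Q[k] for k in("pink","brown","yellow","green")]);X2=np.array([onz(w,P[k][2],86) for k in("pink","brown","yellow","green")])
for Y in(X,X2):
    d=Y[0]-Y[3]; y=np.arctan2(d[1],d[0]);print(Y.mean(0),y,np.linalg.norm(d))
C=np.array([558.8,-210.2]);t=1.954
for k,o in zip(("pink","brown","yellow","green"),(-93,-31,31,93)):print(k,"->",(C+o*np.array([np.cos(t),np.sin(t)])).round(1))
```

```text
pink [480.3 309.8  81.8] [1.1 1.2 0.2] wrist on z [480.2 309.8  86. ]
brown [499.  250.9  82.4] [0.9 1.5 0.6] wrist on z [499.2 251.7  86. ]
yellow [517.5 192.1  83.1] [0.9 1.1 0.3] wrist on z [517.5 192.8  86. ]
green [535.6 133.   81.3] [0.5 0.7 1. ] wrist on z [535.7 134.2  86. ]
lug [466.6 352.8  16.5] [1.2 1.1 0.5] wrist on z [467.  352.5  17. ]
[508.08034631 221.47304482  82.13850156] 1.8737310294350635 185.22525135874122
[508.16209234 222.14172668  86.        ] 1.876796904845244 184.0895094799887
pink -> [ 593.6 -296.5]
brown -> [ 570.4 -239. ]
yellow -> [ 547.2 -181.4]
green -> [ 524.  -123.9]
```

>>> arm_command(commands=[[[-14,50,-40],[0,0,0.006],0],[[-13.7,50,-40],[0,0,0],0],[[0,0,-55],[0,0,0],0],[[0,0,-55],[0,0,0],0],[[0,0,-45],[0,0,0],0],[[0,0,-31],[0,0,0],0],[[0,0,-18],[0,0,0],0],[[0,0,-7],[0,0,0],0],[[0,0,0],[0,0,0],0]])

```text
time: 4.32
tcp_pos: [482.1, 305.4, 40.6]
eef_rot: [0.592, 0.806, 0.0, 0.0]
ft_force: [-0.2, 0.4, 0.4]
finger_gap: 85.7
gripper_force: 0.0
```

>>> arm_command(commands=[[[0,0,0],[0,0,0],0.3],[[0,0,0],[0,0,0],0.5],[[0,0,0],[0,0,0],0.7],[[0,0,0],[0,0,0],1],[[0,0,0],[0,0,0],1],[[0,0,0],[0,0,0],1]])

```text
time: 5.08
tcp_pos: [481.9, 305.7, 40.9]
eef_rot: [0.592, 0.806, 0.0, 0.0]
ft_force: [-0.8, -0.8, 6.1]
finger_gap: 41.0
gripper_force: 60.9
```

The grip holds. Two of my rows went over 62.5 mm in total length, so the jar sits 4.4 mm toward rack +y in the grip, and I'll compensate for that when placing it.

>>> arm_command(commands=[[[0,0,8],[0,0,0],1],[[0,0,25],[0,0,0],1],[[0,0,45],[0,0,0],1],[[0,0,45],[0,0,0],1],[[2,-10,25],[0,0,0],1],[[4,-22,10],[0,0,0],1],[[8,-43,0],[0,0,0.01],1],[[8,-43,0],[0,0,0.01],1],[[8,-43,0],[0,0,0.01],1],[[8,-43,0],[0,0,0.01],1],[[8,-43,0],[0,0,0.01],1],[[8,-43,0],[0,0,0.01],1]])

```text
time: 6.58
tcp_pos: [535.6, 14.1, 198.6]
eef_rot: [0.568, 0.823, 0.0, 0.0]
ft_force: [0.3, 0.4, -0.6]
finger_gap: 40.8
gripper_force: 60.6
```

>>> arm_command(commands=[[[8,-43,0],[0,0,0.01],1],[[8,-43,0],[0,0,0.01],1],[[8,-43,0],[0,0,0],1],[[8,-43,0],[0,0,0],1],[[8,-43,0],[0,0,0],1],[[8,-43,0],[0,0,0],1],[[7.3,-36,0],[0,0,0],1],[[4,-22.3,0],[0,0,0],1],[[0,0,0],[0,0,0],1],[[0,0,0],[0,0,0],1]])

```text
time: 7.82
tcp_pos: [594.9, -300.0, 198.1]
eef_rot: [0.559, 0.829, 0.0, -0.0]
ft_force: [1.3, 0.6, -1.5]
finger_gap: 40.5
gripper_force: 60.7
```

```bash
python3 look.py w3
```

```text
7.825 [ 594.9 -300.   198.1] ydir 0.383 z [-0.  0. -1.] 40.53017453893359 [-0.51  0.11  1.5   0.    1.53 -0.89]
[ 563.73585241 -223.00519245  340.84990071]
```

View pics/w3.png

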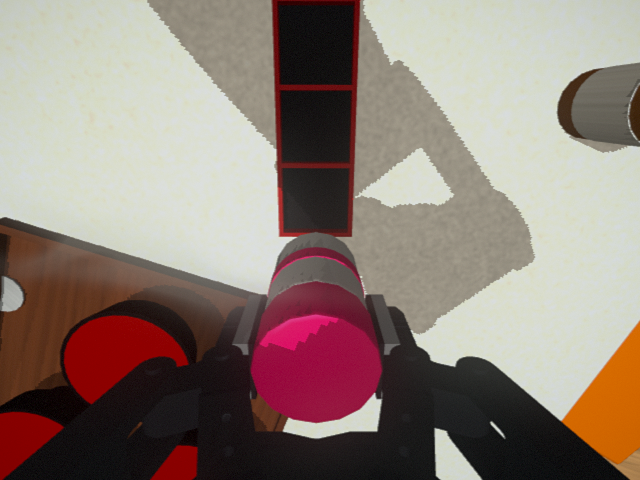

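The pink jar hangs upright in the grip, and the end cell is at (316,200). A tray of bowls is at lower left, so I'll check the clearance before lowering.

Run:
```python
import json
from workcell import robot
from h import *
a=robot.camera_model("scene");b=robot.camera_model("side");w=json.load(open("pics/w1.json"))
p,e=tri([(a,(163,123)),(b,(504,119))]);print("bowl",p,e)
q,e=tri([(a,(187.5,126)),(b,(532,122))]);print("rim",q,e)
print(onz(w,(323,329),12), tri([(a,(157,186)),(b,(418,137))]))
d=p[:2]-[593.6,-296.5];t=1.954
print("in rack frame x,y:",d@[np.sin(t),-np.cos(t)],d@[np.cos(t),np.sin(t)])
```

```text
bowl [ 493.07425797 -485.53753391   62.94746519] [np.float64(0.6988645790805517), np.float64(0.6988645790802788)]
rim [ 444.70542416 -463.47623696   57.96821772] [np.float64(25.34908233627155), np.float64(25.34908233627158)]
[ 648.13762011 -402.76373294   12.        ] (array([ 640.59402013, -406.97312259,   15.6795777 ]), [np.float64(3.783399020025782), np.float64(3.7833990200257674)])
in rack frame x,y: -163.91470995690537 -137.74099570460845
```

Run:
```python
import json
from h import *
w=json.load(open("pics/w3.json"))
print(onz(w,(317,368),86+198.1-40.9))
for u in[(279,236),(353,236),(279,166),(352,165)]:print(onz(w,u,18))
```

```text
[ 592.96766201 -294.50284548  243.2       ]
[ 574.63540935 -339.23105621   18.        ]
[ 636.69484025 -314.1624183    18.        ]
[ 552.88559674 -280.06124258   18.        ]
[ 610.11420521 -256.03831057   18.        ]
```

>>> arm_command(commands=[[[0.3,-0.6,-30],[0,0,0],1],[[0,0,-50],[0,0,0],1],[[0,0,-40],[0,0,0],1],[[0,0,-20],[0,0,0],1],[[0,0,-10],[0,0,0],1],[[0,0,-3],[0,0,0],1],[[0,0,0],[0,0,0],1],[[0,0,0],[0,0,0],1]])

```text
time: 8.88
tcp_pos: [595.6, -301.7, 46.1]
eef_rot: [0.56, 0.829, 0.0, 0.001]
ft_force: [-0.2, -0.4, -0.5]
finger_gap: 40.9
gripper_force: 60.7
```

>>> arm_command(commands=[[[0,0,-2],[0,0,0],1],[[0,0,-1.5],[0,0,0],1],[[0,0,-1],[0,0,0],1],[[0,0,0],[0,0,0],1]])

```text
time: 9.38
tcp_pos: [595.3, -301.5, 41.0]
eef_rot: [0.56, 0.829, -0.0, 0.0]
ft_force: [-2.6, 1.1, 4.1]
finger_gap: 40.9
gripper_force: 61.1
```

Contact at 4 N, so I'll release, rise and go to brown.

>>> arm_command(commands=[[[0,0,0],[0,0,0],0.5],[[0,0,0],[0,0,0],0.3],[[0,0,0],[0,0,0],0],[[0,0,0],[0,0,0],0],[[0,0,20],[0,0,0],0],[[0,0,45],[0,0,0],0],[[0,0,50],[0,0,0],0],[[-2,10,30],[0,0,0],0],[[-8,45,0],[0,0,-0.01],0],[[-8,45,0],[0,0,-0.01],0],[[-8,45,0],[0,0,-0.01],0],[[-8,45,0],[0,0,-0.01],0]])

```text
time: 10.88
tcp_pos: [560.8, -110.1, 187.2]
eef_rot: [0.576, 0.817, 0.0, 0.001]
ft_force: [0.9, -0.5, 0.4]
finger_gap: 85.3
gripper_force: 0.0
```

Run:
```python
from workcell import robot
import cv2,numpy as np
a=robot.read_camera("scene")[:,:,::-1];b=robot.read_camera("side")[:,:,::-1]
r=lambda i,x,y,w,h,k:cv2.resize(i[y:y+h,x:x+w],None,fx=k,fy=k,interpolation=cv2.INTER_CUBIC)
cv2.imwrite("pics/c3.png",np.hstack([r(a,180,140,140,120,3),r(b,370,110,110,120,3)]))
```

```text
(no output)
```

View pics/c3.png

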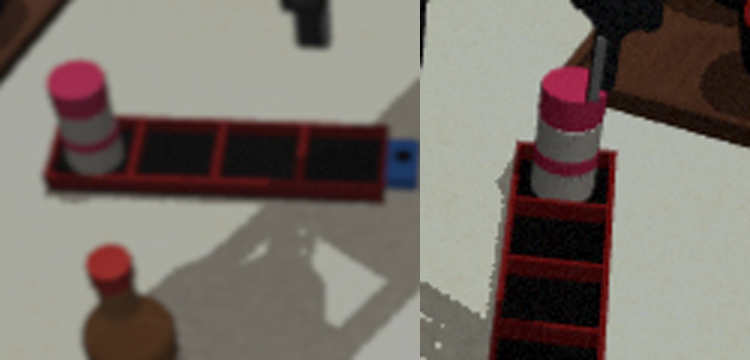

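Pink stands upright in the end cell (crop at 87,120 and 572,135). On to brown.

>>> arm_command(commands=[[[-7,42,0],[0,0,-0.01],0],[[-7,42,0],[0,0,-0.01],0],[[-7,42,0],[0,0,-0.01],0],[[-7,42,0],[0,0,-0.01],0],[[-7,42,0],[0,0,0],0],[[-7,42,0],[0,0,0],0],[[-7,42,0],[0,0,0],0],[[-6,36,0],[0,0,0],0],[[-5,25,0],[0,0,0],0],[[0,0,-20],[0,0,0],0],[[0,0,-20],[0,0,0],0],[[0,0,0],[0,0,0],0]])

```text
time: 12.48
tcp_pos: [500.6, 242.4, 143.3]
eef_rot: [0.593, 0.805, -0.001, -0.001]
ft_force: [-0.1, -1.1, 0.3]
finger_gap: 85.3
gripper_force: 0.0
```

```bash
python3 look.py w4
```

```text
12.475 [500.6 242.4 143.3] ydir 0.302 z [-0.003 -0.001 -1.   ] 85.28585105213347 [ 0.41 -0.1   1.81 -0.    1.44  0.1 ]
[476.31341534 321.88238766 285.95704824]
```

View pics/w4.png

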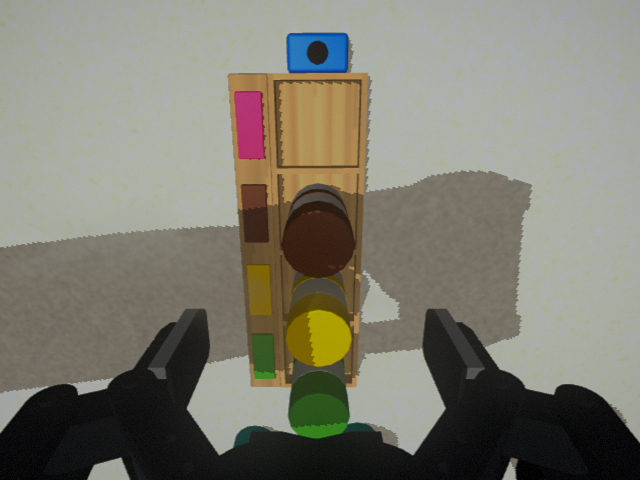

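The wrist view shows the pink cell empty and brown (318,240), yellow (319,337) and green (319,410) still in their places.

>>> arm_command(commands=[[[-1.5,8.9,0],[0,0,0],0],[[0,0,-40],[0,0,0],0],[[0,0,-35],[0,0,0],0],[[0,0,-18],[0,0,0],0],[[0,0,-9],[0,0,0],0],[[0,0,0],[0,0,0],0],[[0,0,0],[0,0,0],0.3],[[0,0,0],[0,0,0],0.5],[[0,0,0],[0,0,0],0.7],[[0,0,0],[0,0,0],1],[[0,0,0],[0,0,0],1],[[0,0,0],[0,0,0],1]])

```text
time: 14.02
tcp_pos: [500.1, 252.6, 44.3]
eef_rot: [0.592, 0.806, 0.0, 0.0]
ft_force: [-2.2, -0.6, 6.3]
finger_gap: 41.2
gripper_force: 59.9
```

>>> arm_command(commands=[[[0,0,8],[0,0,0],1],[[0,0,25],[0,0,0],1],[[0,0,45],[0,0,0],1],[[0,0,45],[0,0,0],1],[[1.5,-10,25],[0,0,0],1],[[3,-22,10],[0,0,0],1],[[6,-43,0],[0,0,0.01],1],[[6,-43,0],[0,0,0.01],1],[[6,-43,0],[0,0,0.01],1],[[6,-43,0],[0,0,0.01],1],[[6,-43,0],[0,0,0.01],1],[[6,-43,0],[0,0,0.01],1]])

```text
time: 15.52
tcp_pos: [540.1, -38.9, 201.9]
eef_rot: [0.568, 0.823, 0.0, 0.0]
ft_force: [0.5, 1.2, -2.6]
finger_gap: 40.8
gripper_force: 60.8
```

>>> arm_command(commands=[[[6,-43,0],[0,0,0.01],1],[[6,-43,0],[0,0,0.01],1],[[6,-43,0],[0,0,0],1],[[6,-43,0],[0,0,0],1],[[3.5,-18,0],[0,0,0],1],[[2,-10.7,0],[0,0,0],1],[[0,0,0],[0,0,0],1],[[0,0,-20],[0,0,0],1],[[0,0,-15],[0,0,0],1],[[0,0,0],[0,0,0],1]])

```text
time: 16.77
tcp_pos: [569.0, -237.4, 164.3]
eef_rot: [0.559, 0.829, -0.0, -0.001]
ft_force: [0.7, -0.8, -1.8]
finger_gap: 41.1
gripper_force: 60.8
```

>>> arm_command(commands=[[[0.8,-0.6,-20],[0,0,0],1],[[0,0,-40],[0,0,0],1],[[0,0,-30],[0,0,0],1],[[0,0,-15],[0,0,0],1],[[0,0,-8],[0,0,0],1],[[0,0,-2],[0,0,0],1],[[0,0,-1.5],[0,0,0],1],[[0,0,-1],[0,0,0],1],[[0,0,-1],[0,0,0],1],[[0,0,0],[0,0,0],1]])

```text
time: 18.02
tcp_pos: [570.5, -238.8, 48.1]
eef_rot: [0.56, 0.829, 0.0, 0.0]
ft_force: [-0.4, -0.5, -2.0]
finger_gap: 41.1
gripper_force: 60.8
```

>>> arm_command(commands=[[[0,0,-1],[0,0,0],1],[[0,0,-1],[0,0,0],1],[[0,0,-1],[0,0,0],1],[[0,0,-0.5],[0,0,0],1],[[0,0,0],[0,0,0],1]])

```text
time: 18.65
tcp_pos: [570.5, -238.8, 44.5]
eef_rot: [0.56, 0.829, -0.0, 0.0]
ft_force: [-0.0, -0.9, -2.7]
finger_gap: 40.7
gripper_force: 60.8
```

>>> arm_command(commands=[[[0,0,-0.5],[0,0,0],1],[[0,0,-0.5],[0,0,0],1],[[0,0,0],[0,0,0],1]])

```text
time: 19.02
tcp_pos: [570.7, -239.0, 44.4]
eef_rot: [0.56, 0.829, -0.0, 0.0]
ft_force: [-3.3, 0.1, 7.8]
finger_gap: 41.1
gripper_force: 61.7
```

>>> arm_command(commands=[[[0,0,0],[0,0,0],0.5],[[0,0,0],[0,0,0],0.3],[[0,0,0],[0,0,0],0],[[0,0,0],[0,0,0],0],[[0,0,20],[0,0,0],0],[[0,0,45],[0,0,0],0],[[0,0,50],[0,0,0],0],[[-1,10,30],[0,0,0],0],[[-5.5,45,0],[0,0,-0.01],0],[[-5.5,45,0],[0,0,-0.01],0],[[-5.5,45,0],[0,0,-0.01],0],[[-5.5,45,0],[0,0,-0.01],0]])

```text
time: 20.52
tcp_pos: [547.2, -47.4, 190.2]
eef_rot: [0.576, 0.817, 0.0, 0.001]
ft_force: [0.0, 0.0, -0.3]
finger_gap: 85.3
gripper_force: 0.0
```

>>> arm_command(commands=[[[-5.5,45,0],[0,0,-0.01],0],[[-5.5,45,0],[0,0,-0.01],0],[[-5.5,45,0],[0,0,-0.01],0],[[-5.5,45,0],[0,0,-0.01],0],[[-5,41,0],[0,0,0],0],[[-3.2,20.5,0],[0,0,0],0],[[0,0,-25],[0,0,0],0],[[0,0,-20],[0,0,0],0],[[0,0,0],[0,0,0],0],[[0,0,0],[0,0,0],0]])

```text
time: 21.78
tcp_pos: [517.7, 192.4, 144.3]
eef_rot: [0.593, 0.806, 0.0, 0.0]
ft_force: [0.8, 0.0, 0.2]
finger_gap: 85.6
gripper_force: 0.0
```

>>> arm_command(commands=[[[0,0,-30],[0,0,0],0],[[0,0,-40],[0,0,0],0],[[0,0,-22],[0,0,0],0],[[0,0,-9],[0,0,0],0],[[0,0,0],[0,0,0],0],[[0,0,0],[0,0,0],0.3],[[0,0,0],[0,0,0],0.5],[[0,0,0],[0,0,0],0.7],[[0,0,0],[0,0,0],1],[[0,0,0],[0,0,0],1],[[0,0,0],[0,0,0],1]])

```text
time: 23.15
tcp_pos: [517.7, 192.8, 43.5]
eef_rot: [0.592, 0.806, 0.0, 0.0]
ft_force: [-2.4, -1.1, 6.0]
finger_gap: 41.1
gripper_force: 60.8
```

>>> arm_command(commands=[[[0,0,8],[0,0,0],1],[[0,0,25],[0,0,0],1],[[0,0,45],[0,0,0],1],[[0,0,45],[0,0,0],1],[[0.8,-10,25],[0,0,0],1],[[1.7,-22,10],[0,0,0],1],[[3.4,-43,0],[0,0,0.013],1],[[3.4,-43,0],[0,0,0.013],1],[[3.4,-43,0],[0,0,0.013],1],[[3.4,-43,0],[0,0,0.013],1],[[3.4,-43,0],[0,0,0.013],1],[[3.4,-43,0],[0,0,0.013],1]])

```text
time: 24.65
tcp_pos: [540.1, -98.7, 201.1]
eef_rot: [0.56, 0.828, 0.0, 0.0]
ft_force: [0.8, -0.4, -1.3]
finger_gap: 40.8
gripper_force: 60.6
```

>>> arm_command(commands=[[[3.4,-43,0],[0,0,0],1],[[2.2,-27,0],[0,0,0],1],[[1,-14.2,0],[0,0,0],1],[[0,0,0],[0,0,0],1],[[0,0,-25],[0,0,0],1],[[0,0,-30],[0,0,0],1],[[0,0,0],[0,0,0],1],[[0,0,0],[0,0,0],1]])

```text
time: 25.65
tcp_pos: [547.3, -181.0, 146.9]
eef_rot: [0.56, 0.828, 0.0, 0.001]
ft_force: [-0.2, 0.7, -0.4]
finger_gap: 41.2
gripper_force: 60.8
```

>>> arm_command(commands=[[[0,0,-25],[0,0,0],1],[[0,0,-40],[0,0,0],1],[[0,0,-20],[0,0,0],1],[[0,0,-10],[0,0,0],1],[[0,0,-4],[0,0,0],1],[[0,0,-1.5],[0,0,0],1],[[0,0,-1],[0,0,0],1],[[0,0,-1],[0,0,0],1],[[0,0,0],[0,0,0],1]])

```text
time: 26.78
tcp_pos: [547.1, -181.6, 43.5]
eef_rot: [0.56, 0.828, 0.0, 0.0]
ft_force: [-0.9, -0.7, 3.9]
finger_gap: 40.6
gripper_force: 61.1
```

>>> arm_command(commands=[[[0,0,0],[0,0,0],0.5],[[0,0,0],[0,0,0],0.3],[[0,0,0],[0,0,0],0],[[0,0,0],[0,0,0],0],[[0,0,20],[0,0,0],0],[[0,0,45],[0,0,0],0],[[0,0,50],[0,0,0],0],[[0,10,30],[0,0,0],0],[[-1.7,45,0],[0,0,-0.02],0],[[-1.7,45,0],[0,0,-0.02],0],[[-1.7,45,0],[0,0,-0.02],0],[[-1.7,45,0],[0,0,-0.02],0]])

```text
time: 28.28
tcp_pos: [539.8, 9.9, 189.7]
eef_rot: [0.593, 0.805, 0.0, 0.001]
ft_force: [0.1, 0.4, 0.5]
finger_gap: 85.4
gripper_force: 0.0
```

>>> arm_command(commands=[[[-1.7,45,0],[0,0,0],0],[[-1.7,45,0],[0,0,0],0],[[-0.8,22,0],[0,0,0],0],[[-0.5,13.2,0],[0,0,0],0],[[0,0,-25],[0,0,0],0],[[0,0,-20],[0,0,0],0],[[0,0,0],[0,0,0],0],[[0,0,0],[0,0,0],0]])

```text
time: 29.28
tcp_pos: [535.6, 133.4, 143.8]
eef_rot: [0.593, 0.805, 0.0, 0.0]
ft_force: [-0.2, 0.1, -0.5]
finger_gap: 85.6
gripper_force: 0.0
```

Run:
```python
from look import *
import numpy as np
b=robot.read_camera("side")[:,:,::-1];im,m=look("w5")
r=cv2.resize(b[100:340,270:470],None,fx=2,fy=2)
cv2.imwrite("pics/c5.png",np.hstack([r,cv2.resize(im[:,:,::-1][100:,200:480],(357,480))]))
```

```text
29.325 [535.7 133.5 144. ] ydir 0.301 z [ 0.001  0.    -1.   ] 85.68941356296973 [ 0.2  -0.12  1.82 -0.    1.44 -0.1 ]
[510.91524727 212.82633997 286.71355362]
```

View pics/c5.png

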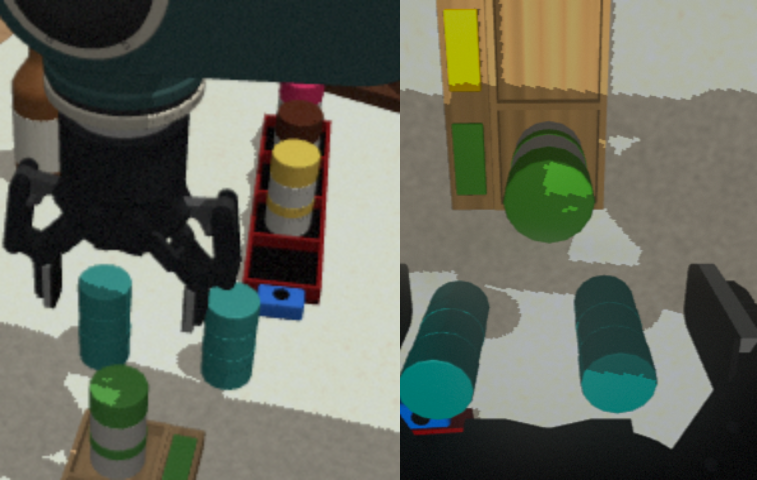

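Left: pink, brown and yellow stand in order. Right: the green jar is alone beside its green tag, with both turquoise decoys on the bare table. I'll compute the clearance to the decoys.

Run:
```python
from workcell import robot
from h import *
a=robot.camera_model("scene");b=robot.camera_model("side");t=1.874
for u,v in (((351,185),(385,249)),((349,221),(322,240))):
    p,e=tri([(a,u),(b,v)]);d=p[:2]-[535.6,133.6];print(p.round(1),np.round(e,1),"rack frame rel green:",d@[np.sin(t),-np.cos(t)],d@[np.cos(t),np.sin(t)])
```

```text
[513.    6.1  79.9] [0.8 0.8] rack frame rel green: -59.62422344191306 -114.91354744715682
[604.7  38.8  79.7] [0.8 0.8] rack frame rel green: 37.69522888914267 -111.09439899773152
```

The decoy surfaces are about 90 mm away along the row, so it's clear. I'll grasp green.

>>> arm_command(commands=[[[0,0,-30],[0,0,0],0],[[0,0,-40],[0,0,0],0],[[0,0,-22],[0,0,0],0],[[0,0,-9],[0,0,0],0],[[0,0,0],[0,0,0],0],[[0,0,0],[0,0,0],0.3],[[0,0,0],[0,0,0],0.5],[[0,0,0],[0,0,0],0.7],[[0,0,0],[0,0,0],1],[[0,0,0],[0,0,0],1],[[0,0,0],[0,0,0],1]])

```text
time: 30.75
tcp_pos: [535.7, 133.7, 42.9]
eef_rot: [0.593, 0.805, 0.0, 0.0]
ft_force: [-2.1, -0.6, 6.6]
finger_gap: 40.9
gripper_force: 60.0
```

>>> arm_command(commands=[[[0,0,8],[0,0,0],1],[[0,0,25],[0,0,0],1],[[0,0,45],[0,0,0],1],[[0,0,45],[0,0,0],1],[[-0.5,-10,25],[0,0,0],1],[[-1,-20,10],[0,0,0],1],[[-2,-43,0],[0,0,0.016],1],[[-2,-43,0],[0,0,0.016],1],[[-2,-43,0],[0,0,0.016],1],[[-2,-43,0],[0,0,0.016],1],[[-2,-43,0],[0,0,0.016],1],[[-0.2,-12.6,0],[0,0,0],1]])

```text
time: 32.25
tcp_pos: [522.6, -126.5, 198.9]
eef_rot: [0.561, 0.828, -0.0, -0.001]
ft_force: [0.1, 0.5, -2.5]
finger_gap: 41.1
gripper_force: 61.0
```

>>> arm_command(commands=[[[0,0,0],[0,0,0],1],[[0,0,-25],[0,0,0],1],[[0,0,-30],[0,0,0],1],[[0,0,0],[0,0,0],1],[[0,0,0],[0,0,0],1]])

```text
time: 32.88
tcp_pos: [524.0, -123.4, 146.2]
eef_rot: [0.56, 0.828, 0.0, 0.0]
ft_force: [-0.2, -0.1, -2.1]
finger_gap: 40.7
gripper_force: 61.1
```

>>> arm_command(commands=[[[0,0,-25],[0,0,0],1],[[0,0,-40],[0,0,0],1],[[0,0,-20],[0,0,0],1],[[0,0,-10],[0,0,0],1],[[0,0,-4],[0,0,0],1],[[0,0,-1.5],[0,0,0],1],[[0,0,-1],[0,0,0],1],[[0,0,-1],[0,0,0],1],[[0,0,0],[0,0,0],1]])

```text
time: 34.0
tcp_pos: [523.9, -124.0, 43.0]
eef_rot: [0.56, 0.828, 0.0, 0.0]
ft_force: [-0.6, -0.2, 2.8]
finger_gap: 40.7
gripper_force: 61.4
```

Contact. I'll release, rise and move clear to check.

>>> arm_command(commands=[[[0,0,0],[0,0,0],0.5],[[0,0,0],[0,0,0],0.3],[[0,0,0],[0,0,0],0],[[0,0,0],[0,0,0],0],[[0,0,20],[0,0,0],0],[[0,0,45],[0,0,0],0],[[0,0,50],[0,0,0],0],[[0,10,50],[0,0,0],0],[[0,40,30],[0,0,0],0],[[0,40,0],[0,0,0],0],[[0,40,0],[0,0,0],0],[[0,0,0],[0,0,0],0]])

```text
time: 35.5
tcp_pos: [523.4, 8.1, 239.1]
eef_rot: [0.559, 0.829, 0.001, 0.001]
ft_force: [-0.1, -0.9, -0.5]
finger_gap: 85.3
gripper_force: 0.0
```

Run:
```python
from workcell import robot
import cv2,numpy as np
a=robot.read_camera("scene")[:,:,::-1];b=robot.read_camera("side")[:,:,::-1]
cv2.imwrite("pics/fin.png",np.hstack([cv2.resize(a[140:300,180:380],None,fx=2,fy=2),cv2.resize(b[90:310,270:460],(276,320))]))
```

```text
(no output)
```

View pics/fin.png

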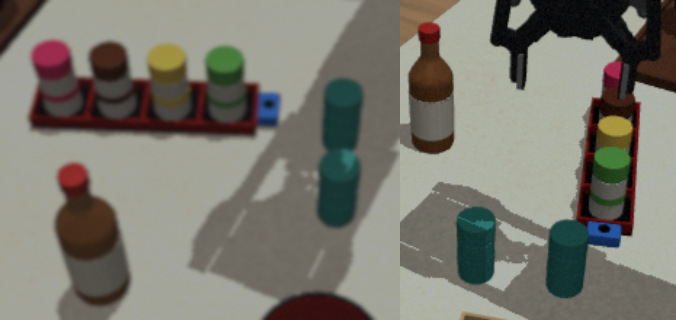

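All four jars stand upright in order, with green nearest the blue lug (268,108) and pink farthest (52,80). The bottle and the decoys are untouched.

```bash
python3 -c "
from workcell import robot
print(robot.hand_in())"
```

```text
the job is handed in; nothing more can be done
None
```

The job is done and handed in at about 36 s: from the serving rack's blue end the jars now stand green, yellow, brown, pink, each upright in its own cell, and the gripper is open and clear, with the syrup bottle and turquoise look-alikes left where they were.

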